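# Sort the repair parts back into their trays

## Robot

A 6-joint arm with a two-finger parallel gripper is mounted at the origin on a cart in front of the work surface, level with it; the furniture and walls round the work are solid. World frame = base frame: x ahead of the robot, y to its left, z up, the work surface at z = 0. Lengths are in m, angles in rad, forces in N, time in s.
With the tool pointing down it reaches from about 0.35 to 0.975 m from the base axis. Payload 4.9 kg.
Tool frame: the origin (TCP) lies at the very end of the fingers, on their centre line; the grasp point (between the pads) lies 19 mm behind it (pinch_z is the distance from the TCP to the grasp point, in m); z points along the fingers, y is the line along which they close (so a half turn about z gives the same grasp; the last joint's range is limited). The gripper opens to 85 mm and grips with 20 to 120 N. Pads are 22 mm wide; open, the fingers measure 114 mm over their backs; the gripper's body (76 mm by 85 mm) begins 54 mm behind the grasp point. The pads swing forward as they close: fully open they stand 13 mm farther back than shut.
Start: joints at [0.988, 0.053, 1.613, -0, 1.476, -0.119], TCP at [0.28, 0.559, 0.231] pointing down, gripper open.
Joint ranges: [-3.01, 3.01], [-1.01, 2.22], [0.06, 2.58], [-1.02, 4.17], [0.09, 2.62], [-3.14, 3.14]. Speed limits (rad/s): [2.57, 2.57, 3.14, 3.14, 3.14, 3.14].

## Interface

Orientations are given as a unit quaternion [w, x, y, z].
In Python, from plant import * gives the robot as it stands. The module is installed in compiled form; this text tells all that it offers.
- The arm moves only by the tool play_rows, never from a script. Its arguments are lists of equal length, an entry for each row: "linear": the shift along the world's x, y, z in m, a list of three; "turn": the turn about the world's z in degrees. A call has 1 to 8 rows; each row shifts and turns the commanded pose from where the row before left it; what a row does not reach is not made up. A row lasts 1/8 s, in which the tool goes at most 62.5 mm and 10.7 degrees, less where a joint would pass 70% of its speed; a pose out of reach is approached as far as the arm can. A call is refused whole if a number of a shift passes 0.0625 or a number of a turn 10.7, either way. A call with a gripper value outside its range is refused whole. "hand" is the finger opening in m, from 0 to 0.0854, set as the call begins (left out, the last holds). The fingers move at their own pace and stop on an object; the grip force is fixed at half the most. Time passes only in rows, so rows that do not move let the fingers close. It gives the time, the measured TCP pose, the force, the opening and the grip force at its end, in the units of the state.
- state(): the state, without advancing time (a new reading comes with each control period).
- grab_frame(name): name is "scene" or "top" or "wrist"; returns the picture (420x560x3 uint8, red, green, blue); there is no depth.
- camera_info(name): a dict with "camera_matrix" (3x3 intrinsics, pixels), "origin" and "attitude" of the camera in the world; the wrist camera has in their place "mount" (4x4, takes a point from camera to tool coordinates, whose origin is the TCP and whose axes are the flange's). Camera axes: x right, y down, z forward; pixel columns grow to the right and rows downward; lengths in m; the calibration is good to about 2 mm. A picture is of the moment at which its call begins: read the wrist's pose just before it. camera_info takes no time and is no camera call.
- job_done(): hands the job in; it is judged then, once.
Trained networks look in the newest picture that a camera, given by its name, has taken for a name from the list of things; names that differ only in an ending like _2 or _b are one class to them, and where a whole thing is asked for, a point or a joint stands for the part that bears it (a point fixed in the world has none). Each returns a list of dicts, best first, with "p" (0 to 1); they miss things now and then, are a little off and sometimes report something else, mostly with a low value. They report only what shows in the picture. A call takes as long as a camera call.
- trace(camera, thing): "region" (420x560 bool, what is visible of it) and "location" ([column, row] in pixels, amid what is visible of it).
The state is a dict: "time": time; "joint_pos": joint angles; "joint_vel": joint speeds; "joint_efforts": joint torques, N m; "tool_pos": TCP position; "tool_rot": TCP orientation; "contact_force": force on the tool from outside, world axes, zero at the start; "ft_torque": the same for the moment, N m; "gripper_width": opening from 0.0 (shut) to 1.0 (fully open); "grasp_force": force on a finger pad.
Only numpy, scipy, OpenCV 4.12 (cv2) and the standard library are available. Lean on these libraries where they do the work, as an engineer would, in place of code of your own. Each camera call takes 0.05 s, during which the arm holds its last target. There are 200 camera calls.

## Task

Clear up after the repair by sorting the four things at the front of the bench into the low grey trays: the contactor and the relay module go into the two-bay tray, one in each bay (either way round), the solder spool into the square tray, and the tape measure into the slim oblong tray. Set each one down upright and flat on its tray's floor, between the walls. The battery is not part of the lot: leave it standing where it is.

Things in the scene. Friction and masses are not known exactly. Their poses are not given: they have to be found in the camera images.
- contactor: Blue contactor, a tall block: 46 mm along its x, 56 mm along its y, main body 60 mm high, with a narrower cap and an orange plunger on top (75 mm in all). Body spans x -22..24 mm, y -28..28 mm. Grasp the body across its x (46 mm wide), from above; the cap above 60 mm is only 30 mm wide along x. 0.31 kg. Origin at the centre of its underside, z up; stands upright on the bench at the start. 
- relay_module: Grey relay module, a lower block with a row of black terminals along its top: 45 mm along its x, 62 mm along its y, solid body 48 mm high (52 mm with the terminals). Body spans x -21..24 mm, y -31..31 mm. Grasp across its x (45 mm). 0.22 kg. Origin at the centre of its underside, z up; stands upright on the bench at the start. 
- solder_spool: Round spool of solder wire standing on its flange, 60 mm in diameter, 46 mm high. Grasp across its diameter at any yaw. 0.26 kg. Origin at the centre of its underside, z up; stands upright on the bench at the start. 
- tape_measure: Yellow pocket tape measure standing on its edge: 30 mm thick along its x, y -30..35 mm, 60 mm high. Grasp across its thickness (x). 0.18 kg. Origin at the centre of its underside, z up; stands upright on the bench at the start. 
- battery: Lantern battery, a 60 x 60 mm block 62 mm high (74 mm with its two terminals on top), red and black jacket. Not to be sorted; at the right-hand end of the row. Behind it to the right is a flapped carton 0.3 m tall (flaps reach y = -0.13 m); another on the left beyond y = 0.58 m; shelf overhead from x = 0.78 m. Origin at the centre of its underside, z up; stands upright on the bench at the start. 
- two_bay_tray: Tray with a dividing wall across the middle, making two equal bays side by side along its y: 88 mm along x, 172 mm along y outside; each bay 80 x 80 mm inside, bay centres at y +42 mm and -42 mm. Plain grey plastic, fixed to the bench; walls 20 mm high and 4 mm thick, floor 4 mm thick. Origin at the centre of its underside on the bench top, z up. 
- bay_a (a point): Centre of the inner floor of the two-bay tray's bay at its +y; 4 mm above the bench; axes as the tray's.
- bay_b (a point): Centre of the inner floor of the two-bay tray's bay at its -y; 4 mm above the bench; axes as the tray's.
- square_tray: Square tray, undivided: 96 x 96 mm outside, 88 x 88 mm inside. Plain grey plastic, fixed to the bench; walls 20 mm high and 4 mm thick, floor 4 mm thick. Origin at the centre of its underside on the bench top, z up. 
- slim_tray: Slim oblong tray, undivided: 64 mm along x, 112 mm along y outside; 56 mm along x, 104 mm along y inside. Plain grey plastic, fixed to the bench; walls 20 mm high and 4 mm thick, floor 4 mm thick. Origin at the centre of its underside on the bench top, z up. 

How it is judged:
At the end, for the whole second after the job is handed in: Contactor and relay module in different bays of the two-bay tray, spool in the square tray, tape measure in the slim tray: within 20 mm of the centre (tape measure 25 mm lengthwise), on the floor within 6 mm, upright within 7 degrees, at rest; battery within 20 mm of its start ((((x of contactor in the frame of bay_a between -0.02 and 0.02 m and y of contactor in the frame of bay_a between -0.02 and 0.02 m and z of contactor in the frame of bay_a between -0.004 and 0.006 m) and (x of relay_module in the frame of bay_b between -0.02 and 0.02 m and y of relay_module in the frame of bay_b between -0.02 and 0.02 m and z of relay_module in the frame of bay_b between -0.004 and 0.006 m)) or ((x of contactor in the frame of bay_b between -0.02 and 0.02 m and y of contactor in the frame of bay_b between -0.02 and 0.02 m and z of contactor in the frame of bay_b between -0.004 and 0.006 m) and (x of relay_module in the frame of bay_a between -0.02 and 0.02 m and y of relay_module in the frame of bay_a between -0.02 and 0.02 m and z of relay_module in the frame of bay_a between -0.004 and 0.006 m))) and x of solder_spool in the frame of square_tray between -0.02 and 0.02 m and y of solder_spool in the frame of square_tray between -0.02 and 0.02 m and z of solder_spool in the frame of square_tray between 0 and 0.01 m and x of tape_measure in the frame of slim_tray between -0.02 and 0.02 m and y of tape_measure in the frame of slim_tray between -0.025 and 0.025 m and z of tape_measure in the frame of slim_tray between 0 and 0.01 m and angle between each of contactor, relay_module, solder_spool, tape_measure's own z axis and vertical below 0.12 rad and linear speed of each of contactor, relay_module, solder_spool, tape_measure below 0.02 m/s and angular speed of each of contactor, relay_module, solder_spool, tape_measure below 0.2 rad/s and distance of battery from where it was at the start of the episode below 0.02 m); the robot touches nothing.
It fails at once if the battery is shoved or knocked more than 20 mm from its place (distance of battery from where it was at the start of the episode above 0.02 m).
It fails at once if the battery is tipped (angle between battery's own z axis and vertical above 0.3 rad).
It also fails if it takes over 104 s, if anything falls off the work surface, if the arm or the gripper's body presses on something with over 40 N, if the wrist force passes 120 N, or if a joint passes its speed limit or range.

## Working session

There is one attempt and no reset: what is moved stays moved. The work goes in short steps, Python scripts to look and compute and a tool call to move; the robot and the scene stay as the last step left them, time stands still between calls to the robot, and variables do not carry over. Pictures are saved under pics/ and viewed, at most 14 in all, crops included, and the job is handed in when it is done.

Besides the shell and the picture viewer there is one more tool, called after ">>>" by a JSON object that holds its "fn" and its "kwargs", one argument or row to a line. play_rows: Moves the arm, as the interface text tells. Its arguments: {"type":"object","properties":{"linear":{"type":"array","items":{"type":"array","items":{"type":"number"}}},"turn":{"type":"array","items":{"type":"number"}},"hand":{"type":"number"}},"required":["linear","turn"]}

```bash
mkdir -p pics; python3 - <<'E'
from plant import *
import cv2,numpy as np
s=state();print(s['time'],s['tool_pos'],s['tool_rot'])
for c in ["scene","top"]:
    f=grab_frame(c);cv2.imwrite(f"pics/{c}0.png",cv2.cvtColor(f,cv2.COLOR_RGB2BGR))
    print(c,camera_info(c))
    for t in "contactor relay_module solder_spool tape_measure battery two_bay_tray square_tray slim_tray".split():
        r=trace(c,t)
        for d in r[:2]: print(t,round(d['p'],2),np.round(d['location'],1),d['region'].sum())
print(camera_info("wrist"))
print(state()['time'])
E
```

```text
0.0 [0.27926655 0.55845736 0.23006635] [-3.51195174e-04  2.29837671e-01  9.73228439e-01 -9.63117676e-04]
scene {'camera_matrix': array([[514.07910171,   0.        , 276.843919  ],
       [  0.        , 514.07910171, 207.83391646],
       [  0.        ,   0.        ,   1.        ]]), 'origin': array([-0.13431396, -0.55635736,  0.98243783]), 'attitude': array([-0.33674538,  0.86608136, -0.3459339 ,  0.12975118])}
contactor 0.89 [222.1 192.4] 578
relay_module 0.55 [273.4 216.3] 551
solder_spool 0.75 [310.  254.5] 678
solder_spool 0.73 [328.8 204.3] 2049
tape_measure 0.65 [192.6 159.7] 351
battery 0.57 [356.2 309.1] 1255
square_tray 0.84 [282.2 170.9] 1116
slim_tray 0.73 [326.8 203.5] 2052
slim_tray 0.55 [238.5 142.5] 728
top {'camera_matrix': array([[431.48915294,   0.        , 279.21597673],
       [  0.        , 431.48915294, 208.29170598],
       [  0.        ,   0.        ,   1.        ]]), 'origin': array([0.36375173, 0.09069474, 1.27919658]), 'attitude': array([ 0.03328325, -0.6961483 ,  0.71626993, -0.03503066])}
contactor 0.73 [232.1 238.1] 333
contactor 0.66 [244.6 179.6] 1077
relay_module 0.71 [287.6 227.1] 367
solder_spool 0.57 [335.7 227.5] 438
tape_measure 0.79 [183.7 238.9] 250
battery 0.87 [396.  245.5] 590
two_bay_tray 0.61 [305.3 179.8] 1761
slim_tray 0.9 [184.9 186.7] 877
{'camera_matrix': array([[323.13217672,   0.        , 284.34515853],
       [  0.        , 323.13217672, 212.96081701],
       [  0.        ,   0.        ,   1.        ]]), 'mount': array([[-2.66151331e-04, -9.44881678e-01, -3.27411886e-01,
         8.47561168e-02],
       [ 9.99999907e-01, -1.40746006e-04, -4.06713960e-04,
        -1.36001553e-04],
       [ 3.38214654e-04, -3.27411964e-01,  9.44881628e-01,
        -1.41629620e-01],
       [ 0.00000000e+00,  0.00000000e+00,  0.00000000e+00,
         1.00000000e+00]])}
0.9
```

```bash
python3 - <<'E'
import cv2
a=cv2.imread("pics/top0.png")
cv2.imwrite("pics/top0c.png",cv2.resize(a[130:290,150:430],(800,457),interpolation=cv2.INTER_CUBIC))
E
```

```text
(no output)
```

View pics/top0c.png

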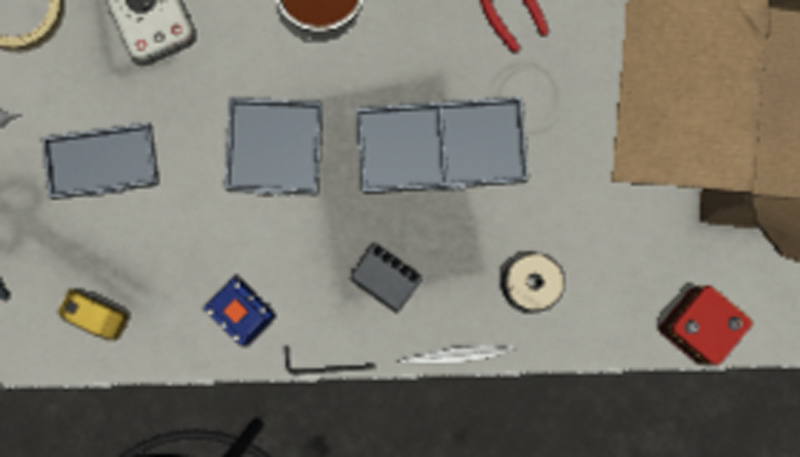

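View pics/scene0.png

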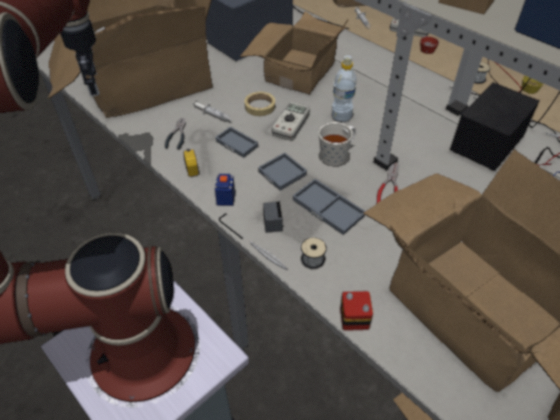

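The top view shows the row: tape, contactor, relay, spool, battery, at crop pixels about (93,313), (238,310), (385,277), (533,281), (706,325). The trays lie behind at (102,160) slim, (275,147) square and (442,145) two-bay. The scene view agrees, and some network labels are swapped (scene: "slim_tray" 0.73 and "solder_spool" 2 are really the two-bay). Next I fit 3D silhouettes to the masks.

```bash
cat >h.py <<'E'
from plant import *
import cv2,numpy as np
from scipy.optimize import minimize
from scipy.spatial.transform import Rotation as R
def rot(q): return R.from_quat([q[1],q[2],q[3],q[0]]).as_matrix()
def cam(c):
    i=camera_info(c)
    if c=="wrist":
        s=state();T=np.eye(4);T[:3,:3]=rot(s['tool_rot']);T[:3,3]=s['tool_pos'];T=T@i['mount'];return i['camera_matrix'],T[:3,:3],T[:3,3]
    return i['camera_matrix'],rot(i['attitude']),i['origin']
def box(x0,x1,y0,y1,z0,z1): return np.array([[x,y,z] for x in(x0,x1) for y in(y0,y1) for z in(z0,z1)])/1e3
a=np.linspace(0,2*np.pi,32)
M=dict(contactor=np.r_[box(-22,24,-28,28,0,60),box(-15,15,-20,20,60,68)],relay_module=np.r_[box(-21,24,-31,31,0,48)],
 solder_spool=np.r_[[[.03*np.cos(t),.03*np.sin(t),z] for t in a for z in(0,.046)]],tape_measure=box(-15,15,-30,35,0,60),
 battery=box(-30,30,-30,30,0,62),two_bay_tray=box(-44,44,-86,86,0,20),square_tray=box(-48,48,-48,48,0,20),slim_tray=box(-32,32,-56,56,0,20))
def proj(P,K,Rm,o):
    p=(P-o)@Rm; p=p@K.T; return p[:,:2]/p[:,2:]
def sil(name,v,C):
    c,s=np.cos(v[2]),np.sin(v[2]);P=M[name]@np.array([[c,s,0],[-s,c,0],[0,0,1]])+[v[0],v[1],0]
    h=cv2.convexHull(proj(P,*C).astype(np.float32)); m=np.zeros((420,560),np.uint8)
    return cv2.fillConvexPoly(m,np.round(h*16).astype(np.int32),1,cv2.LINE_8,4)>0 
def ray(px,z,C):
    K,Rm,o=C;d=Rm@np.linalg.solve(K,[px[0],px[1],1]);return o+d*(z-o[2])/d[2]
def fit(name,masks,z=.03):
    # masks: list of (region,cam)
    loc=np.argwhere(masks[0][0]).mean(0)[::-1];x0=ray(loc,z,masks[0][1])[:2]
    def f(v):
        e=0
        for m,C in masks:
            q=sil(name,v,C);e-=(q&m).sum()/(q|m).sum()
        return e/len(masks)
    best=None
    for yaw in ([0] if name=="solder_spool" else np.arange(0,np.pi,np.pi/8)):
        S=np.array([[*x0,yaw]]*4)+[[0,0,0],[.015,0,0],[0,.015,0],[0,0,.3]]
        r=minimize(f,[*x0,yaw],method="Nelder-Mead",options=dict(initial_simplex=S,maxiter=150,xatol=2e-4,fatol=1e-4))
        if best is None or r.fun<best.fun: best=r
    print(name,np.round(best.x[:2],4),"yaw",round(np.degrees(best.x[2])%180,1),"iou",round(-best.fun,3),flush=True);return best.x
E
python3 - <<'E'
from h import *
C={c:cam(c) for c in("top","scene")}
exp=dict(top=dict(contactor=(233,239),relay_module=(285,227),solder_spool=(336,228),tape_measure=(183,239),battery=(396,245),slim_tray=(186,186),square_tray=(246,181),two_bay_tray=(305,181)),
 scene=dict(contactor=(225,190),relay_module=(272,216),solder_spool=(313,252),tape_measure=(191,161),battery=(356,309),slim_tray=(237,142),square_tray=(282,171),two_bay_tray=(328,206)))
for c in C: grab_frame(c)
names=list(exp["top"])
reg={}
for c in C:
    for n in names:
        for d in trace(c,n):
            for m in names:
                if np.hypot(*(np.array(d['location'])-exp[c][m]))<12:
                    k=(m,c)
                    if k not in reg or n==m: reg[k]=d['region'] if not(k in reg and n!=m) else reg[k]
for n in names:
    for cs in (("top",),("scene",),("top","scene")):
        ms=[(reg[n,c],C[c]) for c in cs if (n,c) in reg]
        if len(ms)==len(cs): print(cs,end=' ');fit(n,ms,.01 if 'tray' in n else .04)
E
```

```text
('top',) contactor [0.3984 0.217 ] yaw 134.0 iou 0.902
('scene',) contactor [0.4026 0.22  ] yaw 139.5 iou 0.931
('top', 'scene') contactor [0.4017 0.2195] yaw 138.5 iou 0.892
('top',) relay_module [0.4272 0.0724] yaw 144.0 iou 0.931
('scene',) relay_module [0.4313 0.0705] yaw 139.6 iou 0.925
('top', 'scene') relay_module [0.4274 0.0727] yaw 143.8 iou 0.912
('top',) solder_spool [ 0.4206 -0.0766] yaw 176.7 iou 0.874
('top',) tape_measure [0.3992 0.3646] yaw 155.4 iou 0.84
('scene',) tape_measure [0.4053 0.3756] yaw 150.7 iou 0.663
('top', 'scene') tape_measure [0.4005 0.3677] yaw 151.7 iou 0.74
('scene',) battery [ 0.3716 -0.248 ] yaw 40.1 iou 0.884
('top',) slim_tray [0.5597 0.3646] yaw 7.4 iou 0.913
('scene',) slim_tray [0.5614 0.3642] yaw 1.2 iou 0.884
('top', 'scene') slim_tray [0.5601 0.3647] yaw 5.6 iou 0.893
('top',) square_tray [0.5701 0.1838] yaw 175.8 iou 0.948
('top',) two_bay_tray [0.5675 0.0076] yaw 3.6 iou 0.957
('scene',) two_bay_tray [0.5684 0.0086] yaw 2.1 iou 0.96
('top', 'scene') two_bay_tray [0.5679 0.0086] yaw 2.3 iou 0.954
```

>>> {"fn": "play_rows", "kwargs": {
  "linear": [
    [0.015, -0.024, -0.008],
    [0.015, -0.024, -0.008],
    [0.015, -0.024, -0.008],
    [0.015, -0.024, -0.008],
    [0.015, -0.024, -0.008],
    [0.015, -0.024, -0.008],
    [0.015, -0.024, -0.008],
    [0.015, -0.024, -0.008]
  ],
  "turn": [-10.7, -10.7, -10.7, -10.7, -10.7, -10.7, -10.7, -10.7],
  "hand": 0.0854
}}

```text
time: 2.8
tool_pos: [0.4001, 0.3662, 0.1672]
tool_rot: [0.0, 0.832, 0.555, 0.0]
contact_force: [-0.2, 0.5, -0.5]
gripper_width: 0.998
grasp_force: 0.0
```

>>> {"fn": "play_rows", "kwargs": {
  "linear": [
    [0, 0, 0],
    [0, 0, 0]
  ],
  "turn": [-5, 0]
}}

```text
time: 3.05
tool_pos: [0.3998, 0.3667, 0.1673]
tool_rot: [-0.0, 0.853, 0.521, 0.0]
contact_force: [0.1, 0.6, -0.3]
gripper_width: 1.004
grasp_force: 0.0
```

```bash
cat >look.py <<'E'
from h import *
import sys
# look.py pic target... : wrist picture, fits
C=cam("wrist");f=grab_frame("wrist");cv2.imwrite(f"pics/{sys.argv[1]}.png",cv2.cvtColor(f,cv2.COLOR_RGB2BGR))
s=state();A=rot(s['tool_rot']);print("t",s['time'],"tcp",np.round(s['tool_pos'],4),"toolY",round(np.degrees(np.arctan2(A[1,1],A[0,1])),1),"tilt",round(A[2,2],4))
for n in sys.argv[2:]:
    for d in trace("wrist",n)[:2]:
        print(round(d['p'],2),np.round(d['location']),d['region'].sum(),"edge" if d['region'][[0,-1]].any() or d['region'][:,[0,-1]].any() else "",end=' ');fit(n,[(d['region'],C)],.01 if 'tray' in n else .04)
E
python3 look.py w1 tape_measure slim_tray contactor
```

```text
t 3.1 tcp [0.3997 0.367  0.1675] toolY -27.1 tilt -1.0
0.83 [285. 196.] 3013  tape_measure [0.4071 0.3768] yaw 153.1 iou 0.89
0.35 [511. 267.] 8763 edge tape_measure [0.5608 0.2124] yaw 94.6 iou 0.662
0.67 [450. 114.] 11059  slim_tray [0.5609 0.3632] yaw 6.6 iou 0.974
0.89 [351. 326.] 4204  contactor [0.4001 0.22  ] yaw 143.1 iou 0.869
0.27 [285. 195.] 3064  contactor [0.4048 0.373 ] yaw 136.2 iou 0.632
```

View pics/w1.png

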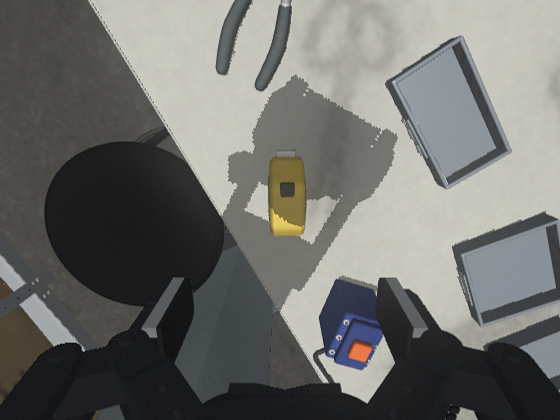

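The wrist view shows the tape centred between the fingers at (285,196), aligned with the grasp and about 10 mm further ahead than the top fit gave. The contactor is at (351,326) and the slim tray at (450,114).

>>> {"fn": "play_rows", "kwargs": {
  "linear": [
    [0.006, 0.008, -0.01],
    [0, 0, -0.03],
    [0, 0, -0.04],
    [0, 0, -0.04],
    [0, 0, -0.019],
    [0, 0, 0]
  ],
  "turn": [0, 0, 0, 0, 0, 0]
}}

```text
time: 4.0
tool_pos: [0.4046, 0.3745, 0.0266]
tool_rot: [0.0, 0.853, 0.521, -0.002]
contact_force: [0.4, -0.4, -0.1]
gripper_width: 1.002
grasp_force: 0.0
```

>>> {"fn": "play_rows", "kwargs": {
  "linear": [
    [0, 0, 0],
    [0, 0, 0],
    [0, 0, 0],
    [0, 0, 0],
    [0, 0, 0],
    [0, 0, 0]
  ],
  "turn": [0, 0, 0, 0, 0, 0],
  "hand": 0.0
}}

```text
time: 4.75
tool_pos: [0.4066, 0.3758, 0.0298]
tool_rot: [-0.0, 0.853, 0.521, 0.001]
contact_force: [-0.8, 0.4, 5.3]
gripper_width: 0.339
grasp_force: 60.2
```

>>> {"fn": "play_rows", "kwargs": {
  "linear": [
    [0, 0, 0.03],
    [0, 0, 0.04],
    [0.03, -0.002, 0],
    [0.035, -0.003, 0],
    [0.035, -0.003, 0],
    [0.035, -0.003, 0],
    [0.02, 0, 0],
    [0, 0, 0]
  ],
  "turn": [0, 0, 0, 10, 10, 10, 3, 0]
}}

```text
time: 5.75
tool_pos: [0.561, 0.3632, 0.0971]
tool_rot: [-0.0, 0.671, 0.742, -0.001]
contact_force: [0.2, -0.6, -1.6]
gripper_width: 0.344
grasp_force: 59.7
```

```bash
python3 look.py w2 slim_tray tape_measure
```

```text
t 5.8 tcp [0.56   0.3634 0.097 ] toolY 5.7 tilt -1.0
0.83 [286. 185.] 7557  slim_tray [0.5612 0.3638] yaw 5.8 iou 0.563
0.93 [281. 289.] 10182  tape_measure [0.5673 0.3093] yaw 23.6 iou 0.604
```

View pics/w2.png

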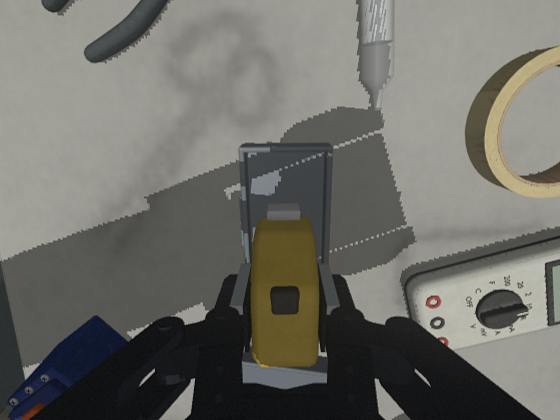

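The tape is held upright and lined up with the slim tray, with both centred on column 285. I'll lower it.

>>> {"fn": "play_rows", "kwargs": {
  "linear": [
    [0, 0, -0.025],
    [0, 0, -0.025],
    [0, 0, -0.009],
    [0, 0, -0.004],
    [0, 0, 0]
  ],
  "turn": [0, 0, 0, 0, 0]
}}

```text
time: 6.52
tool_pos: [0.5608, 0.3643, 0.0361]
tool_rot: [0.0, 0.67, 0.742, 0.0]
contact_force: [-1.0, -0.1, -0.5]
gripper_width: 0.342
grasp_force: 59.7
```

>>> {"fn": "play_rows", "kwargs": {
  "linear": [
    [0, 0, 0],
    [0, 0, 0],
    [0, 0, 0],
    [0, 0, 0.03],
    [0, 0, 0.05],
    [0, 0, 0.05]
  ],
  "turn": [0, 0, 0, 0, 0, 0],
  "hand": 0.05
}}

```text
time: 7.28
tool_pos: [0.5603, 0.3638, 0.1665]
tool_rot: [-0.0, 0.67, 0.742, -0.0]
contact_force: [1.5, -0.0, -0.8]
gripper_width: 0.586
grasp_force: 0.0
```

>>> {"fn": "play_rows", "kwargs": {
  "linear": [
    [-0.02, -0.018, 0],
    [-0.02, -0.018, 0],
    [-0.02, -0.018, 0],
    [-0.02, -0.018, 0],
    [-0.02, -0.018, 0],
    [-0.02, -0.018, 0],
    [-0.02, -0.018, 0],
    [-0.02, -0.018, 0]
  ],
  "turn": [-6, -7, -7, -7, -7, -7, -5, 0],
  "hand": 0.0854
}}

```text
time: 8.28
tool_pos: [0.4, 0.2194, 0.1656]
tool_rot: [0.0, 0.907, 0.421, 0.0]
contact_force: [0.3, 0.4, -0.1]
gripper_width: 0.997
grasp_force: 0.0
```

>>> {"fn": "play_rows", "kwargs": {
  "linear": [
    [0, 0, 0],
    [0, 0, 0]
  ],
  "turn": [0, 0]
}}

```text
time: 8.52
tool_pos: [0.4012, 0.2203, 0.1658]
tool_rot: [-0.0, 0.907, 0.421, 0.001]
contact_force: [-0.3, 0.1, -0.5]
gripper_width: 0.997
grasp_force: 0.0
```

```bash
python3 look.py w3 contactor relay_module slim_tray tape_measure square_tray
```

```text
t 8.575 tcp [0.4013 0.2204 0.1657] toolY -40.2 tilt -1.0
0.66 [287. 206.] 4155  contactor [0.4021 0.2188] yaw 133.9 iou 0.905
0.84 [410. 273.] 2318  relay_module [0.4454 0.0768] yaw 1.8 iou 0.527
0.53 [342.   6.] 214 edge slim_tray [0.5911 0.3399] yaw 92.9 iou 0.964
0.16 [410. 274.] 2314  slim_tray [0.4325 0.0499] yaw 173.1 iou 0.352
0.96 [466. 102.] 14647  square_tray [0.5716 0.1838] yaw 85.7 iou 0.975
```

View pics/w3.png

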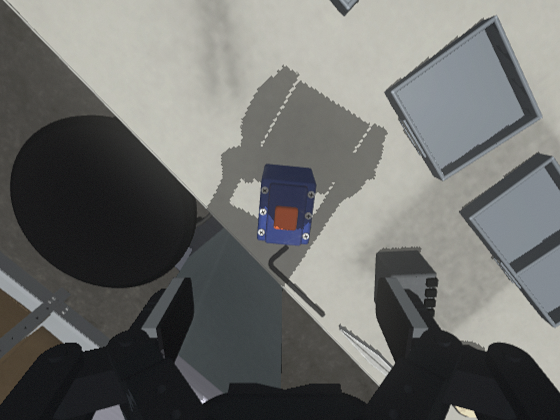

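The contactor sits at (287,206), centred and about 5° clockwise of the fingers. I'll correct the yaw by -5° and grasp.

>>> {"fn": "play_rows", "kwargs": {
  "linear": [
    [0.001, -0.002, -0.01],
    [0, 0, -0.03],
    [0, 0, -0.04],
    [0, 0, -0.04],
    [0, 0, -0.019],
    [0, 0, 0]
  ],
  "turn": [-5.5, 0, 0, 0, 0, 0]
}}

```text
time: 9.57
tool_pos: [0.4001, 0.2175, 0.0244]
tool_rot: [-0.0, 0.926, 0.377, -0.002]
contact_force: [-1.0, -0.2, 0.3]
gripper_width: 0.996
grasp_force: 0.0
```

>>> {"fn": "play_rows", "kwargs": {
  "linear": [
    [0, 0, 0],
    [0, 0, 0],
    [0, 0, 0],
    [0, 0, 0],
    [0, 0, 0],
    [0, 0, 0]
  ],
  "turn": [0, 0, 0, 0, 0, 0],
  "hand": 0.0
}}

```text
time: 10.32
tool_pos: [0.4029, 0.2185, 0.0279]
tool_rot: [-0.0, 0.926, 0.377, 0.001]
contact_force: [-0.3, 0.3, 6.4]
gripper_width: 0.526
grasp_force: 63.1
```

>>> {"fn": "play_rows", "kwargs": {
  "linear": [
    [0, 0, 0.04],
    [0, 0, 0.05],
    [0.029, -0.028, 0],
    [0.029, -0.028, 0],
    [0.029, -0.028, 0],
    [0.029, -0.028, 0],
    [0.029, -0.028, 0],
    [0.019, -0.028, 0]
  ],
  "turn": [0, 0, 8, 8, 8, 8, 8, 8]
}}

```text
time: 11.32
tool_pos: [0.5657, 0.0488, 0.1151]
tool_rot: [-0.001, 0.691, 0.723, -0.001]
contact_force: [-0.1, 0.3, -3.5]
gripper_width: 0.528
grasp_force: 62.8
```

>>> {"fn": "play_rows", "kwargs": {
  "linear": [
    [0, 0, -0.02],
    [0, 0, 0]
  ],
  "turn": [0, 0]
}}

```text
time: 11.58
tool_pos: [0.5625, 0.0502, 0.0926]
tool_rot: [-0.003, 0.693, 0.721, -0.002]
contact_force: [0.1, -0.3, -2.9]
gripper_width: 0.526
grasp_force: 62.7
```

```bash
python3 look.py w4 two_bay_tray
```

```text
t 11.625 tcp [0.5632 0.0505 0.0938] toolY 2.3 tilt -1.0
0.62 [302. 195.] 7940  two_bay_tray [0.5697 0.0083] yaw 2.8 iou 0.319
```

View pics/w4.png

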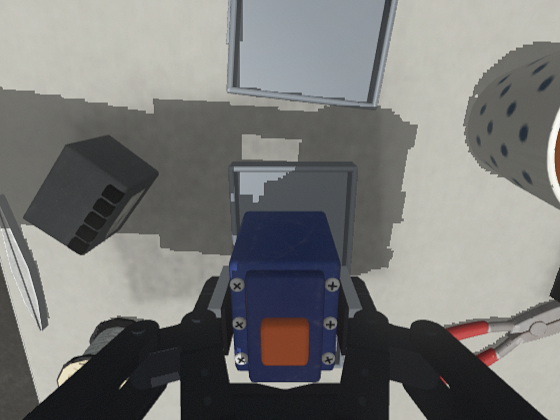

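The contactor is over bay_a at (287,300). The bay centre is at column 294, so it needs about 4 mm more in +x.

>>> {"fn": "play_rows", "kwargs": {
  "linear": [
    [0.004, 0, -0.02],
    [0, 0, -0.03],
    [0, 0, -0.009],
    [0, 0, -0.005],
    [0, 0, 0]
  ],
  "turn": [0, 0, 0, 0, 0]
}}

```text
time: 12.3
tool_pos: [0.5704, 0.0501, 0.0331]
tool_rot: [0.001, 0.693, 0.721, 0.001]
contact_force: [0.4, 0.4, -3.7]
gripper_width: 0.529
grasp_force: 63.0
```

>>> {"fn": "play_rows", "kwargs": {
  "linear": [
    [0, 0, -0.001],
    [0, 0, 0],
    [0, 0, 0],
    [0, 0, 0],
    [0, 0, 0.03],
    [0, 0, 0.05],
    [0, 0, 0.06]
  ],
  "turn": [0, 0, 0, 0, 0, 0, 0],
  "hand": 0.066
}}

```text
time: 13.18
tool_pos: [0.5685, 0.05, 0.1714]
tool_rot: [-0.001, 0.693, 0.721, -0.001]
contact_force: [1.6, 0.2, 0.2]
gripper_width: 0.777
grasp_force: 0.0
```

>>> {"fn": "play_rows", "kwargs": {
  "linear": [
    [-0.02, 0.003, 0],
    [-0.02, 0.003, 0],
    [-0.02, 0.003, 0],
    [-0.02, 0.003, 0],
    [-0.02, 0.003, 0],
    [-0.02, 0.003, 0],
    [-0.021, 0.004, 0],
    [0, 0, 0]
  ],
  "turn": [-6, -6, -6, -6, -6, -6, -3, 0],
  "hand": 0.0854
}}

```text
time: 14.18
tool_pos: [0.428, 0.0721, 0.1712]
tool_rot: [0.0, 0.893, 0.449, 0.0]
contact_force: [0.4, 0.4, 0.8]
gripper_width: 1.002
grasp_force: 0.0
```

>>> {"fn": "play_rows", "kwargs": {
  "linear": [
    [0, 0, 0]
  ],
  "turn": [0]
}}

```text
time: 14.3
tool_pos: [0.4291, 0.0719, 0.1716]
tool_rot: [0.0, 0.894, 0.449, 0.0]
contact_force: [0.7, -0.3, 0.7]
gripper_width: 0.997
grasp_force: 0.0
```

```bash
python3 look.py w5 contactor relay_module two_bay_tray solder_spool
```

```text
t 14.35 tcp [0.4292 0.0718 0.1715] toolY -36.7 tilt -1.0
0.65 [441. 128.] 6416  contactor [0.5691 0.0476] yaw 2.6 iou 0.939
0.84 [290. 195.] 3687  relay_module [0.4327 0.0698] yaw 143.2 iou 0.881
0.61 [447. 180.] 12404  two_bay_tray [0.5677 0.0081] yaw 2.3 iou 0.637
0.73 [357. 312.] 2844  solder_spool [ 0.4222 -0.0771] yaw 8.1 iou 0.738
```

View pics/w5.png

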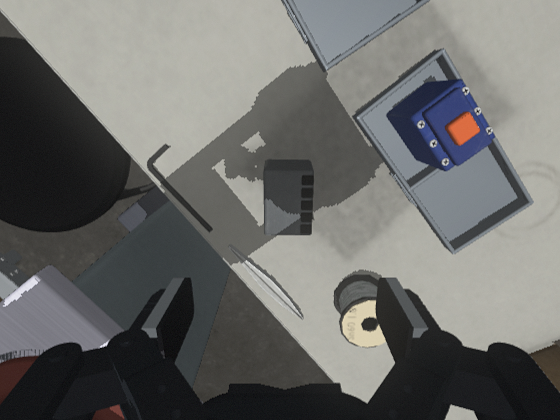

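The contactor stands in bay_a at (441,128). The relay is at (290,195), aligned with the fingers, and needs a shift of about (+3,-2) mm.

>>> {"fn": "play_rows", "kwargs": {
  "linear": [
    [0.003, -0.002, -0.02],
    [0, 0, -0.03],
    [0, 0, -0.04],
    [0, 0, -0.04],
    [0, 0, -0.02],
    [0, 0, 0]
  ],
  "turn": [0, 0, 0, 0, 0, 0]
}}

```text
time: 15.3
tool_pos: [0.43, 0.0699, 0.0194]
tool_rot: [-0.001, 0.894, 0.449, -0.002]
contact_force: [-0.3, 0.3, 0.8]
gripper_width: 0.994
grasp_force: 0.0
```

>>> {"fn": "play_rows", "kwargs": {
  "linear": [
    [0, 0, 0],
    [0, 0, 0],
    [0, 0, 0],
    [0, 0, 0],
    [0, 0, 0],
    [0, 0, 0]
  ],
  "turn": [0, 0, 0, 0, 0, 0],
  "hand": 0.0
}}

```text
time: 16.05
tool_pos: [0.4331, 0.07, 0.023]
tool_rot: [0.001, 0.894, 0.449, 0.001]
contact_force: [0.2, 0.2, 5.7]
gripper_width: 0.515
grasp_force: 64.1
```

>>> {"fn": "play_rows", "kwargs": {
  "linear": [
    [0, 0, 0.04],
    [0, 0, 0.05],
    [0.023, -0.018, 0],
    [0.023, -0.018, 0],
    [0.023, -0.018, 0],
    [0.023, -0.018, 0],
    [0.023, -0.018, 0],
    [0.023, -0.014, 0]
  ],
  "turn": [0, 0, 7, 7, 7, 7, 7, 4]
}}

```text
time: 17.05
tool_pos: [0.5694, -0.0346, 0.1102]
tool_rot: [-0.001, 0.692, 0.722, -0.001]
contact_force: [-0.4, 0.2, -2.0]
gripper_width: 0.515
grasp_force: 63.3
```

>>> {"fn": "play_rows", "kwargs": {
  "linear": [
    [0, 0, -0.015],
    [0, 0, 0]
  ],
  "turn": [0, 0]
}}

```text
time: 17.3
tool_pos: [0.5669, -0.0334, 0.0932]
tool_rot: [-0.003, 0.693, 0.721, -0.002]
contact_force: [-0.4, 0.3, -2.2]
gripper_width: 0.514
grasp_force: 63.2
```

```bash
python3 look.py w6 two_bay_tray
```

```text
t 17.35 tcp [ 0.5674 -0.0333  0.0941] toolY 2.3 tilt -1.0
0.88 [284. 162.] 17005  two_bay_tray [0.5662 0.067 ] yaw 2.0 iou 0.511
```

View pics/w6.png

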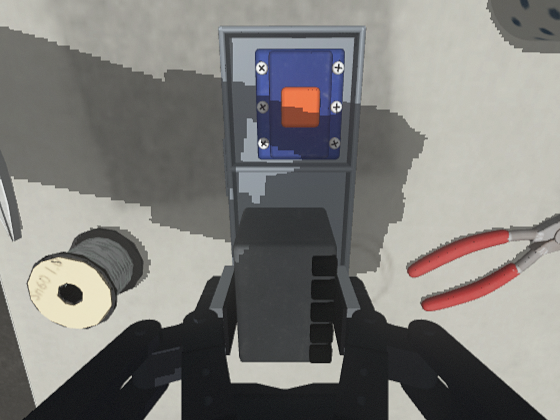

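The relay is over bay_b, about 3 mm short in +x, and the contactor stands square in bay_a at (300,105). I'll lower it.

>>> {"fn": "play_rows", "kwargs": {
  "linear": [
    [0.003, 0, -0.03],
    [0, 0, -0.025],
    [0, 0, -0.009],
    [0, 0, -0.005],
    [0, 0, 0]
  ],
  "turn": [0, 0, 0, 0, 0]
}}

```text
time: 18.02
tool_pos: [0.573, -0.034, 0.028]
tool_rot: [0.0, 0.693, 0.721, 0.0]
contact_force: [0.3, -0.5, -2.5]
gripper_width: 0.517
grasp_force: 63.2
```

>>> {"fn": "play_rows", "kwargs": {
  "linear": [
    [0, 0, -0.001],
    [0, 0, 0],
    [0, 0, 0],
    [0, 0, 0],
    [0, 0, 0.03],
    [0, 0, 0.06],
    [0, 0, 0.06]
  ],
  "turn": [0, 0, 0, 0, 0, 0, 0],
  "hand": 0.066
}}

```text
time: 18.9
tool_pos: [0.572, -0.034, 0.1774]
tool_rot: [-0.001, 0.693, 0.721, -0.0]
contact_force: [1.5, -0.2, 0.0]
gripper_width: 0.77
grasp_force: 0.0
```

>>> {"fn": "play_rows", "kwargs": {
  "linear": [
    [-0.02, -0.006, 0],
    [-0.02, -0.006, 0],
    [-0.02, -0.006, 0],
    [-0.02, -0.006, 0],
    [-0.02, -0.006, 0],
    [-0.025, -0.006, 0],
    [-0.025, -0.007, 0],
    [0, 0, 0]
  ],
  "turn": [-7, -7, -7, -7, -7, -7, -5, 0],
  "hand": 0.0854
}}

```text
time: 19.9
tool_pos: [0.4219, -0.0773, 0.1763]
tool_rot: [0.0, 0.923, 0.385, 0.0]
contact_force: [0.3, -0.2, 0.1]
gripper_width: 1.001
grasp_force: 0.0
```

>>> {"fn": "play_rows", "kwargs": {
  "linear": [
    [0, 0, 0]
  ],
  "turn": [0]
}}

```text
time: 20.02
tool_pos: [0.4231, -0.077, 0.1766]
tool_rot: [0.0, 0.923, 0.386, 0.0]
contact_force: [-0.9, 0.6, -0.1]
gripper_width: 1.003
grasp_force: 0.0
```

```bash
python3 look.py w7 relay_module solder_spool two_bay_tray
```

```text
t 20.075 tcp [ 0.4233 -0.0769  0.1766] toolY -44.6 tilt -1.0
0.66 [382.  33.] 5697 edge relay_module [ 0.5752 -0.0328] yaw 1.4 iou 0.946
0.25 [337.  45.] 6399 edge relay_module [ 0.5343 -0.0056] yaw 150.9 iou 0.445
0.7 [286. 198.] 3773  solder_spool [ 0.4229 -0.0783] yaw 16.0 iou 0.94
0.56 [360. 341.] 4033  solder_spool [ 0.3632 -0.2586] yaw 18.0 iou 0.79
0.64 [337.  47.] 6807 edge two_bay_tray [0.5682 0.0084] yaw 2.4 iou 0.534
```

View pics/w7.png

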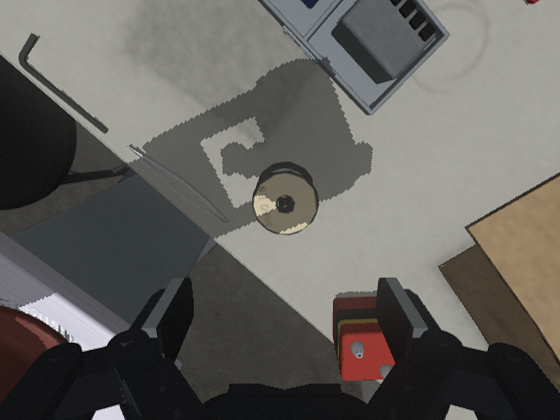

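The spool is centred at (286,198) and the relay is flat in bay_b at (382,33). The battery at (365,340) is well clear.

>>> {"fn": "play_rows", "kwargs": {
  "linear": [
    [0, -0.001, -0.03],
    [0, 0, -0.03],
    [0, 0, -0.04],
    [0, 0, -0.04],
    [0, 0, -0.02],
    [0, 0, 0]
  ],
  "turn": [0, 0, 0, 0, 0, 0]
}}

```text
time: 20.98
tool_pos: [0.4211, -0.0773, 0.0144]
tool_rot: [-0.002, 0.923, 0.386, -0.002]
contact_force: [-0.4, 0.3, 0.5]
gripper_width: 0.996
grasp_force: 0.0
```

>>> {"fn": "play_rows", "kwargs": {
  "linear": [
    [0, 0, 0],
    [0, 0, 0],
    [0, 0, 0],
    [0, 0, 0],
    [0, 0, 0],
    [0, 0, 0]
  ],
  "turn": [0, 0, 0, 0, 0, 0],
  "hand": 0.0
}}

```text
time: 21.72
tool_pos: [0.4244, -0.0786, 0.0183]
tool_rot: [0.001, 0.923, 0.385, 0.002]
contact_force: [1.1, 0.6, 6.5]
gripper_width: 0.682
grasp_force: 65.2
```

>>> {"fn": "play_rows", "kwargs": {
  "linear": [
    [0, 0, 0.04],
    [0, 0, 0.05],
    [0, 0.02, 0.03],
    [0.01, 0.04, 0],
    [0.02, 0.05, 0],
    [0.03, 0.05, 0],
    [0.04, 0.05, 0],
    [0.03, 0.03, 0]
  ],
  "turn": [0, 0, 0, -2, -2.5, 0, 0, 0]
}}

```text
time: 22.72
tool_pos: [0.552, 0.1631, 0.1357]
tool_rot: [-0.0, 0.937, 0.35, -0.0]
contact_force: [0.1, 0.1, -1.3]
gripper_width: 0.683
grasp_force: 65.5
```

>>> {"fn": "play_rows", "kwargs": {
  "linear": [
    [0.018, 0.022, -0.02],
    [0, 0, -0.03],
    [0, 0, 0]
  ],
  "turn": [0, 0, 0]
}}

```text
time: 23.1
tool_pos: [0.5665, 0.1824, 0.0823]
tool_rot: [-0.001, 0.937, 0.349, -0.004]
contact_force: [-0.4, -0.5, -2.2]
gripper_width: 0.683
grasp_force: 65.5
```

```bash
python3 look.py w8 square_tray
```

```text
t 23.15 tcp [0.5679 0.1824 0.0845] toolY -49.2 tilt -1.0
0.8 [294. 202.] 12430  square_tray [0.5731 0.1831] yaw 85.9 iou 0.637
0.61 [519. 374.] 693 edge square_tray [ 0.6334 -0.1117] yaw 175.7 iou 0.176
```

View pics/w8.png

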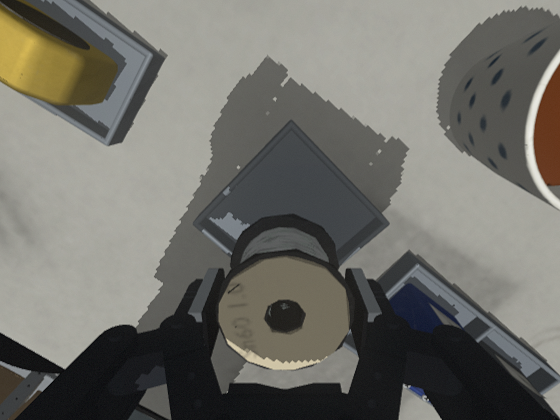

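The spool is held upright over the tray's diagonal, with its centre at column 285 against 291 for the tray. The tape stands in the slim tray at top left. I'll nudge it and lower it.

>>> {"fn": "play_rows", "kwargs": {
  "linear": [
    [0.003, -0.001, -0.03],
    [0, 0, -0.02],
    [0, 0, -0.009],
    [0, 0, -0.006],
    [0, 0, 0]
  ],
  "turn": [0, 0, 0, 0, 0]
}}

```text
time: 23.82
tool_pos: [0.5735, 0.1819, 0.0224]
tool_rot: [0.0, 0.937, 0.349, 0.001]
contact_force: [0.0, -0.4, -2.9]
gripper_width: 0.686
grasp_force: 65.6
```

>>> {"fn": "play_rows", "kwargs": {
  "linear": [
    [0, 0, -0.001],
    [0, 0, 0],
    [0, 0, 0],
    [0, 0, 0],
    [0, 0, 0.03],
    [0, 0, 0.06],
    [0, 0, 0.06]
  ],
  "turn": [0, 0, 0, 0, 0, 0, 0],
  "hand": 0.072
}}

```text
time: 24.7
tool_pos: [0.5721, 0.1816, 0.1714]
tool_rot: [-0.0, 0.937, 0.349, -0.001]
contact_force: [0.9, 0.6, 0.5]
gripper_width: 0.844
grasp_force: 0.0
```

>>> {"fn": "play_rows", "kwargs": {
  "linear": [
    [-0.04, 0.03, 0.03],
    [-0.04, 0.03, 0.03],
    [-0.04, 0.03, 0],
    [-0.04, 0.03, 0],
    [-0.04, 0.04, 0],
    [-0.04, 0.04, 0],
    [0, 0.04, 0],
    [0, 0, 0]
  ],
  "turn": [0, 0, 0, 0, 0, 0, 0, 0]
}}

```text
time: 25.7
tool_pos: [0.3317, 0.4235, 0.2302]
tool_rot: [-0.0, 0.937, 0.35, -0.0]
contact_force: [-0.3, -1.0, 0.3]
gripper_width: 0.84
grasp_force: 0.0
```

```bash
python3 - <<'E'
from h import *
f={}
for c in("top","scene"):
    C=cam(c);f[c]=cv2.cvtColor(grab_frame(c),cv2.COLOR_RGB2BGR)
    for n in("contactor","relay_module","solder_spool","tape_measure","battery"):
        for d in trace(c,n)[:1]: print(c,round(d['p'],2),np.round(d['location']),end=' ');fit(n,[(d['region'],C)])
a=cv2.resize(f["top"][160:270,150:430],(780,306));b=cv2.resize(f["scene"][100:290,140:400],(400,292))
o=np.zeros((598,780,3),np.uint8);o[:306]=a;o[306:,:400]=b;cv2.imwrite("pics/end.png",o)
E
```

```text
top 0.87 [291. 177.] contactor [0.5685 0.0492] yaw 4.7 iou 0.886
top 0.96 [321. 179.] relay_module [ 0.568  -0.0355] yaw 178.4 iou 0.818
top 0.9 [246. 178.] solder_spool [0.5716 0.1822] yaw 12.7 iou 0.904
top 0.78 [186. 185.] tape_measure [0.5612 0.3637] yaw 1.1 iou 0.884
top 0.81 [398. 245.] battery [ 0.3729 -0.2473] yaw 51.2 iou 0.895
scene 0.96 [316. 191.] contactor [0.5717 0.053 ] yaw 6.1 iou 0.864
scene 0.67 [345. 209.] relay_module [ 0.5735 -0.0308] yaw 3.7 iou 0.925
scene 0.92 [281. 165.] solder_spool [0.5749 0.1871] yaw 7.0 iou 0.859
scene 0.77 [237. 134.] tape_measure [0.5658 0.3618] yaw 177.2 iou 0.761
scene 0.86 [357. 309.] battery [ 0.3745 -0.2475] yaw 41.5 iou 0.906
```

View pics/end.png

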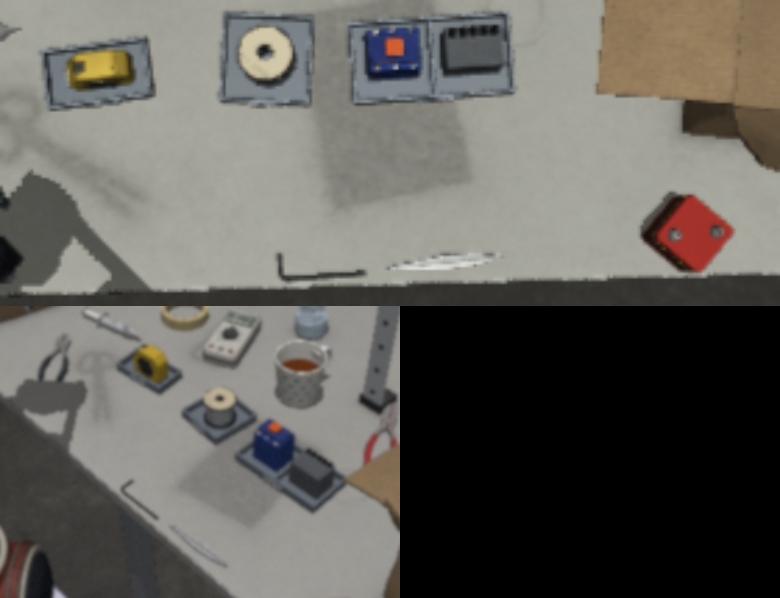

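All four things stand upright and centred in their trays, the fits are within about 6 mm of the centres, and the battery hasn't moved.

```bash
python3 -c "
from plant import *
print(job_done())"
```

```text
the job is handed in; nothing more can be done
None
```

The job is handed in at about 26 s: contactor and relay module are in separate bays, the spool in the square tray and the tape measure in the slim tray. By the last camera check, all were upright and within about 6 mm of centre, and the battery had not moved; the hand-in call returned no verdict.

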